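# Press the proud rotor magnet home

### The job

One of the six magnets on the generator rotor stands proud of the other five. Press that one gently down with closed fingertips until it is fully home, level with the others, keep it pressed for three seconds so that the adhesive takes, then withdraw. Do not touch the other magnets on the rotor, do not pull the proud one up or turn the rotor, and leave everything else on the bench where it is.

Things in the scene. Friction and masses are not known exactly. Their poses are not given: they have to be found in the camera images.
- rotor: aluminium disc, 220 mm across, 12 mm thick, flat on a spindle on a square plywood board (280 mm, 18 mm thick) fixed to the bench. Origin: centre of its underside, 28 mm above the bench (top face 40 mm above it); z up, x points to the proud magnet. It turns only about z, stiffly (1 N m). Six dark steel-grey magnets sit in pockets 60 degrees apart, centres 76 mm from the disc's centre
- raised_magnet: the proud magnet: dark block 46 mm (x, radial) by 30 mm (y) by 20 mm tall (z up), origin at the centre of its underside. It stands 12 to 16 mm higher than the other five, slides straight down in its pocket against about 4 N of friction and stays where it is left
- raised_magnet_top (a point): centre of the proud magnet's top face, the place to press. Fully home, it is 5 mm above the disc's face (45 mm above the bench). Under the magnet is a springy adhesive pad that yields 1 mm for each 4 N pressed, 6 mm at most, also while the magnet is sliding, and lifts it level again when let go
- seated_magnets: the other five magnets, same size and colour, already home (tops 45 mm above the bench), fixed to the rotor at 60, 120, 180, 240 and 300 degrees from the proud one; origin at the rotor's origin. Not to be touched
- rotor_rim (a point): point on the disc's rim, top face, in line with the proud magnet
- spool: loose spool of copper wire, 44 mm across, 36 mm tall, standing on the middle of the rotor's face (its top 76 mm above the bench); origin at the centre of its underside. Leave alone
- spare_magnet: loose spare magnet, same look (46 x 30 x 20 mm), lying on a corner of the plywood board, not on the rotor; origin at its underside. Leave alone
- screwdriver: loose screwdriver 190 mm long with a yellow handle, on the bench beyond the board. Leave alone
- glue_bottle: loose upright white bottle, 40 mm across, 100 mm tall, on the bench beyond the board; origin at its underside. Leave alone
- tub: loose white plastic tub, 116 mm across the rim, 70 mm tall, on the bench left of the board; origin at its underside. Leave alone
- snips: loose tin snips with red handles, 220 mm long, 16 mm high, on the bench right of the board. Leave alone

How it is judged (in metres and radians):
On the way:
1. the proud magnet is pressed home and kept under the fingertips (1 N or more) for 2 s (z of raised_magnet in the frame of rotor below -0.001 m and contact force between the fingers and raised_magnet above 1 N), for 2 s.
At the end, for the whole second after the job is handed in: The proud magnet is home, its top within 2 mm of level with the others; the rotor has not turned more than 12 mm at the rim; the spool is within 12 mm and every other loose thing within 15 mm of where it was (z of raised_magnet in the frame of rotor between -0.005 and -0.001 m and distance of each of rotor_rim, spool from where it was at the start of the episode below 0.012 m and distance of each of spare_magnet, screwdriver, glue_bottle, tub, snips from where it was at the start of the episode below 0.015 m); the robot touches nothing.
It fails at once if the magnet is pressed harder than 35 N (contact force between the fingers and raised_magnet above 35 N).
It fails at once if the proud magnet is pulled up (z of raised_magnet in the frame of rotor above 0.016 m).
It fails at once if another magnet on the rotor is touched (over 1 N) (contact force between any of the fingers, the arm and seated_magnets above 1 N).
It fails at once if the rotor is turned more than 12 mm at the rim (distance of rotor_rim from where it was at the start of the episode above 0.012 m).
It fails at once if a bystander is moved (spool 12 mm, others 15 mm) (distance of spool from where it was at the start of the episode above 0.012 m or distance of any of spare_magnet, screwdriver, glue_bottle, tub, snips from where it was at the start of the episode above 0.015 m).
It also fails if it takes over 48 s, if anything falls off the work surface, if the arm or the gripper's body presses on something with over 40 N, if the wrist force passes 120 N, or if a joint passes its speed limit or range.

### The arm

A 6-joint arm with a two-finger parallel gripper is mounted at the origin on the work surface. World frame = base frame: x ahead of the robot, y to its left, z up, the work surface at z = 0. Lengths are in mm, angles in rad, forces in N, time in s.
With the tool pointing down it reaches from about 275 to 975 mm from the base axis. Payload 8.4 kg.
Tool frame: the origin (TCP) lies midway between the tips of the shut fingers; the grasp point (between the pads) lies 19 mm behind it; z points along the fingers, y is the line along which they close (so a half turn about z gives the same grasp; the last joint's range is limited). The gripper opens to 92 mm and grips with 3 to 60 N. Pads are 20 mm wide; open, the fingers measure 128 mm over their backs; the gripper's body (75 mm by 189 mm) begins 69 mm behind the grasp point.
Start: joints at [-1.264, 0.353, 1.633, -0, 1.155, -0.002], TCP at [189.946, -595.44, 214.583] pointing down, gripper open.
Joint ranges: [-2.63, 2.63], [-0.92, 2.1], [0.06, 2.66], [-1.3, 4.44], [0, 2.69], [-3.02, 3.02]. Speed limits (rad/s): [2.22, 2.22, 2.79, 3.14, 3.14, 3.14].

### API

Orientations are given as a unit quaternion [w, x, y, z].
In Python, from station import readout, get_image, bot gives the robot as it stands. The module is installed in compiled form; this text tells all that it offers.
- The arm moves only by the tool servo_tool, never from a script. Its argument "plan" is text: rows parted by semicolons, each of 6 numbers parted by spaces: the shift along the world's x, y, z in m, then the turn, a rotation vector about the world's x, y, z in rad. In form: dx dy dz ax ay az; .... A call has exactly 8 rows; each row shifts and turns the commanded pose from where the row before left it; what a row does not reach is not made up. A row lasts 1/10 s, in which the tool goes at most 50 mm and 8.59 degrees, less where a joint would pass 70% of its speed; a pose out of reach is approached as far as the arm can. A call with a gripper value outside its range is refused whole. "grip" is the opening, from 0 (shut) to 1 (fully open), set as the call begins (left out, the last holds). The fingers move at their own pace and stop on an object; "newtons" is the grip in N (left out, the last holds). Time passes only in rows, so rows that do not move let the fingers close, or fill a call up. It gives the time, the measured TCP pose, the force, the opening and the grip force at its end, in the units of the state.
- readout.observe(): the state, without advancing time (a new reading comes with each control period).
- get_image(name): name is "side" or "top" or "wrist"; returns a dict with "img" (400x640x3 uint8, red, green, blue), "z_map" (400x640 float32, mm along the optical axis (not along the pixel's ray), 0 where there is no reading), "K" (3x3 intrinsics, pixels), "distortion" ([k1, k2, p1, p2, k3] as OpenCV has them; the pictures are not rectified), "R" (3x3) and "t" (3): a world point X has camera coordinates R X + t. Camera axes: x right, y down, z forward; pixel columns grow to the right and rows downward; lengths in mm; the calibration is good to about 2 mm. A picture is of the moment at which its call begins.
- bot.job_done(): hands the job in; it is judged then, once.
The state is a dict: "time_s": time; "qpos": joint angles; "joint_vel": joint speeds; "tau": joint torques, N m; "eef_pos": TCP position; "ee_rot": TCP orientation; "wrist_force": force on the tool from outside, world axes, zero at the start; "torque": the same for the moment, N m; "width": opening from 0.0 (shut) to 1.0 (fully open); "grasp_force": force on a finger pad.
Only numpy, scipy, OpenCV 4.12 (cv2) and the standard library are available. Lean on these libraries where they do the work, as an engineer would, in place of code of your own. Each camera call takes 0.05 s, during which the arm holds its last target. There are 200 camera calls.

## Working session

There is one attempt and no reset: what is moved stays moved. The work goes in short steps, Python scripts to look and compute and a tool call to move; the robot and the scene stay as the last step left them, time stands still between calls to the robot, and variables do not carry over. Pictures are saved under pics/ and viewed, at most 10 in all, crops included, and the job is handed in when it is done.

Besides the shell and the picture viewer there is one more tool, called after "Request:" by a JSON object that holds its "fn" and its "kwargs". servo_tool: Moves the arm, as the interface text tells. Its arguments: {"type":"object","properties":{"plan":{"type":"string"},"grip":{"type":"number"},"newtons":{"type":"number"}},"required":["plan"]}

```bash
mkdir -p pics; cat > h.py <<'E'
import numpy as np, cv2
from station import readout, get_image, bot
def cap(n):
    d=get_image(n); np.savez(f'{n}.npz',**{k:np.array(v) for k,v in d.items()}); return d
def load(n): return dict(np.load(f'{n}.npz'))
def world(d,px):
    px=np.array(px,float).reshape(-1,1,2)
    n=cv2.undistortPoints(px,np.array(d['K'],float),np.array(d['distortion'],float)).reshape(-1,2)
    zm=d['z_map']; out=[]
    for (u,v),(a,b) in zip(px.reshape(-1,2).astype(int),n):
        w=zm[max(v-1,0):v+2,max(u-1,0):u+2]; w=w[w>0]; z=np.median(w) if len(w) else np.nan
        out.append(np.array(d['R']).T@(np.array([a*z,b*z,z])-np.array(d['t']).ravel()))
    return np.array(out)
def full(d):
    v,u=np.mgrid[:400,:640]
    n=cv2.undistortPoints(np.stack([u,v],-1).reshape(-1,1,2).astype(float),np.array(d['K'],float),np.array(d['distortion'],float)).reshape(-1,2)
    z=d['z_map'].reshape(-1,1); P=(np.c_[n*z,z]-np.array(d['t']).ravel())@np.array(d['R'])
    P[z[:,0]==0]=np.nan; return P.reshape(400,640,3)
E
python3 - <<'E'
from h import *
for n in ['top','side']:
    d=cap(n); cv2.imwrite(f'pics/{n}1.png',d['img'][...,::-1])
print(readout.observe())
E
```

```text
{'time_s': 0.1, 'qpos': array([-1.26437481e+00,  3.53580621e-01,  1.63406296e+00, -1.93497804e-06,
        1.15521963e+00, -2.43155060e-03]), 'joint_vel': array([-0.0001232 , -0.00108874, -0.00036249, -0.00016395, -0.00027486,
        0.0007493 ]), 'tau': array([-5.17999051e-04, -5.94906485e+01, -3.34930122e+01,  6.98573166e-02,
        1.82821741e-02, -1.86396750e-05]), 'eef_pos': array([ 189.82149276, -594.99684639,  213.9363257 ]), 'ee_rot': array([-6.27824416e-04,  9.88099640e-01,  1.53813840e-01, -9.70630907e-05]), 'wrist_force': array([ 0.51807815, -1.25938015,  0.33165397]), 'torque': array([ 0.01027387,  0.00741818, -0.04066024]), 'grasp_force': 0.0, 'width': 1.0017521918516348}
```

View pics/top1.png

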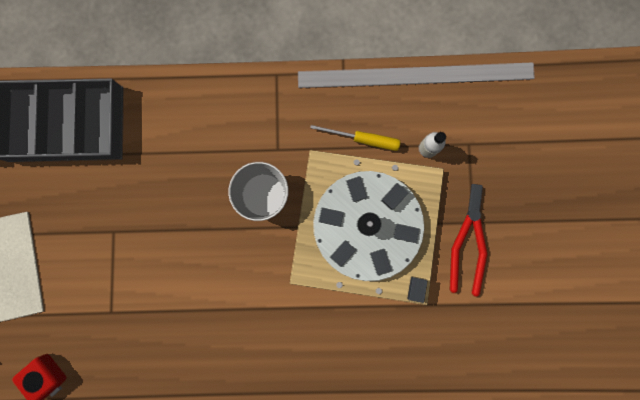

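View pics/side1.png

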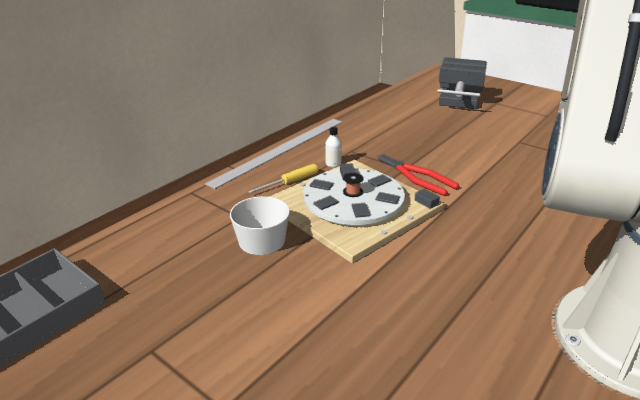

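The top view shows the rotor centred near (369,224), with magnets at (356,189), (396,197), (407,233), (381,262), (343,253) and (331,217). In the side view the far one, near (348,170), stands proud, and it looks like (396,197) in the top view. The spool is at (369,224), the bottle at (432,145), the tub on the left and the snips on the right. Next I'll check heights.

```bash
python3 - <<'E'
from h import *
np.set_printoptions(precision=1,suppress=True)
d=load('top')
print(world(d,[(356,189),(396,197),(407,233),(381,262),(343,253),(331,217),(369,224),(418,290),(432,145),(258,165)]))
P=full(d)
m=(P[...,2]>52)&(P[...,2]<64); m[:, :372]=0; m[:,425:]=0; m[:170]=0; m[250:]=0
n,l,s,c=cv2.connectedComponentsWithStats(m.astype(np.uint8))
for i in range(1,n):
    if s[i,4]>20:
        Q=P[l==i]; print('proud',s[i],c[i],np.median(Q,0),Q.min(0),Q.max(0),cv2.minAreaRect(Q[:,:2].astype(np.float32)))
# disc top fit
m=(abs(P[...,2]-40)<3); n,l,s,c=cv2.connectedComponentsWithStats(m.astype(np.uint8)); i=1+np.argmax(s[1:,4])
Q=P[l==i]; print('disc',s[i],np.median(Q,0),cv2.minEnclosingCircle(Q[:,:2].astype(np.float32)))
m=(P[...,2]>72)&(P[...,2]<82); m[:200]=0;m[250:]=0;m[:,:350]=0;m[:,390:]=0; print('spool',np.nanmean(P[m],0),m.sum())
s=load('side'); Ps=full(s); print(world(s,[(347,168),(380,181),(321,184)]))
C=np.array(s['R'])
m=(Ps[...,2]>54)&(Ps[...,2]<64);m[:155]=0;m[190:]=0;m[:,:335]=0;m[:,366:]=0
Q=Ps[m]; print('side proud',m.sum(),np.median(Q,0),Q.min(0),Q.max(0))
E
```

```text
[[ 658.3  -14.1   45.5]
 [ 638.7  -90.5   59.2]
 [ 568.3 -111.8   43.8]
 [ 512.8  -58.2   45.9]
 [ 531.8   15.6   44.8]
 [ 603.6   37.4   43.3]
 [ 586.5  -34.3   76.5]
 [ 456.6 -129.2   37.8]
 [ 737.  -161.8   71.2]
 [ 709.6  179.6   59.9]]
proud [382 183  27  27 365] [395. 196.] [640.6 -88.9  58.8] [ 615.1 -114.2   52.7] [666.5 -63.4  62.9] ((641.3109130859375, -89.17813110351562), (29.918872833251953, 46.078712463378906), 46.35242462158203)
disc [ 313  171  111  110 6770] [583.5 -35.2  40.1] ((586.8468627929688, -35.81306838989258), 110.29246520996094)
spool [587.8 -35.2  76.1] 435
[[ 636.3  -85.7   58.8]
 [ 557.8 -103.3   44.8]
 [ 652.5  -11.8   44.7]]
side proud 188 [630.4 -81.4  58.1] [ 568.3 -111.9   54.1] [663.6 -18.   64. ]
```

The proud magnet's top is at (641,-89,59). The rotor centre is (587,-36), so the radius is 76 mm and the radial angle -44.5°, both as expected. I'll shut the fingers, line up their closing axis with the radial direction (yaw +0.485 rad) and approach high.

Request:
{"fn": "servo_tool", "kwargs": {"plan": "0.015 0.017 0 0 0 0.06; 0.028 0.032 0 0 0 0.06; 0.028 0.032 0 0 0 0.06; 0.028 0.032 0 0 0 0.06; 0.028 0.032 0 0 0 0.06; 0.028 0.032 0 0 0 0.06; 0.028 0.032 0 0 0 0.06; 0.028 0.032 0 0 0 0.06", "grip": 0, "newtons": 20}}

```text
time_s: 0.9
eef_pos: [401.7, -352.9, 214.4]
ee_rot: [-0.0, 0.923, 0.385, -0.0]
wrist_force: [0.4, -0.4, -0.7]
width: 0.325
grasp_force: 0.0
```

Request:
{"fn": "servo_tool", "kwargs": {"plan": "0.028 0.032 0 0 0 0; 0.028 0.032 0 0 0 0; 0.028 0.032 0 0 0 0; 0.028 0.032 0 0 0 0; 0.028 0.032 0 0 0 0; 0.028 0.032 0 0 0 0; 0.028 0.032 0 0 0 0; 0.015 0.017 0 0 0 0"}}

```text
time_s: 1.7
eef_pos: [613.5, -110.8, 214.2]
ee_rot: [-0.0, 0.923, 0.385, 0.0]
wrist_force: [-0.1, -0.0, 0.7]
width: 0.007
grasp_force: 0.0
```

Request:
{"fn": "servo_tool", "kwargs": {"plan": "0.007 0.006 -0.01 0 0 0; 0.007 0.006 -0.015 0 0 0; 0.007 0.005 -0.015 0 0 0; 0.0065 0.005 -0.015 0 0 0; 0 0 -0.015 0 0 0; 0 0 -0.01 0 0 0; 0 0 0 0 0 0; 0 0 0 0 0 0"}}

```text
time_s: 2.5
eef_pos: [639.3, -91.8, 134.6]
ee_rot: [-0.0, 0.923, 0.384, -0.0]
wrist_force: [0.2, -0.5, 0.3]
width: 0.007
grasp_force: 0.0
```

```bash
python3 - <<'E'
from h import *
np.set_printoptions(precision=1,suppress=True)
d=cap('wrist'); s=cap('side')
a=d['img'][...,::-1]; b=cv2.resize(s['img'][110:260,220:460,::-1],None,fx=2.6667,fy=2.6667,interpolation=cv2.INTER_CUBIC)[:200]
b=s['img'][120:220,270:430,::-1]; b=cv2.resize(b,(320,200),interpolation=cv2.INTER_CUBIC)
cv2.imwrite('pics/w2.png',np.vstack([a,np.hstack([b,np.zeros_like(b)])]))
P=full(d); m=(P[...,2]>52)&(P[...,2]<64)&(abs(P[...,0]-641)<35)&(abs(P[...,1]+89)<35)
Q=P[m]; print(m.sum(),np.median(Q,0),cv2.minAreaRect(Q[:,:2].astype(np.float32)))
o=readout.observe(); print(o['eef_pos'],o['wrist_force'],o['time_s'])
E
```

```text
2528 [639.8 -87.6  58.2] ((638.9661865234375, -88.2252197265625), (30.392459869384766, 45.683223724365234), 46.28898620605469)
[639.9 -91.7 135.4] [0.1 0.1 0.4] 2.6
```

View pics/w2.png

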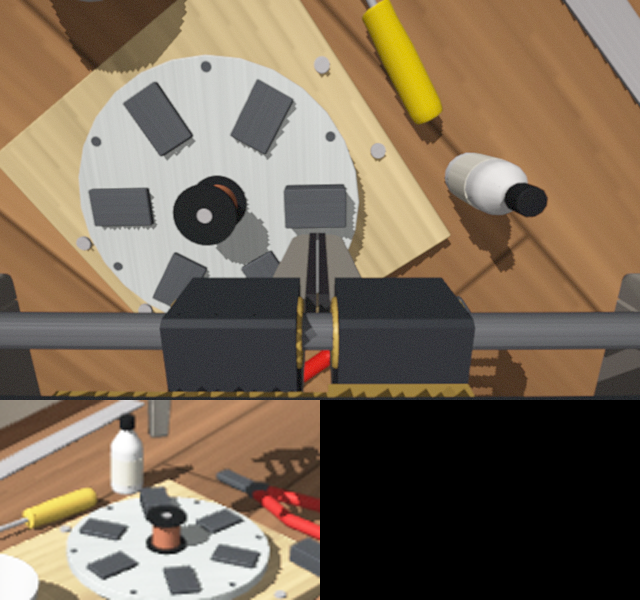

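The wrist view shows the shut fingers just short of the proud magnet at (316,207). The side crop shows the fingers at (158,418), above the proud block at (155,500), with nothing disturbed. Averaging the two measurements puts the magnet's centre at (640,-88.7), so I'll shift +3 mm in y and descend.

Request:
{"fn": "servo_tool", "kwargs": {"plan": "0 0.001 -0.006 0 0 0; 0 0.001 -0.012 0 0 0; 0 0.001 -0.014 0 0 0; 0 0 -0.014 0 0 0; 0 0 -0.012 0 0 0; 0 0 -0.008 0 0 0; 0 0 -0.003 0 0 0; 0 0 0 0 0 0"}}

```text
time_s: 3.4
eef_pos: [639.2, -88.4, 65.0]
ee_rot: [-0.0, 0.923, 0.384, -0.0]
wrist_force: [-0.1, 0.0, -0.6]
width: 0.005
grasp_force: 0.0
```

Request:
{"fn": "servo_tool", "kwargs": {"plan": "0 0 -0.001 0 0 0; 0 0 -0.001 0 0 0; 0 0 -0.001 0 0 0; 0 0 -0.001 0 0 0; 0 0 -0.001 0 0 0; 0 0 -0.001 0 0 0; 0 0 -0.001 0 0 0; 0 0 -0.001 0 0 0"}}

```text
time_s: 4.2
eef_pos: [639.5, -88.5, 57.8]
ee_rot: [0.0, 0.923, 0.384, 0.0]
wrist_force: [-1.6, 0.4, 3.4]
width: 0.007
grasp_force: 2.1
```

Contact: about 3.4 N at z 57.8. I'll keep pressing slowly.

Request:
{"fn": "servo_tool", "kwargs": {"plan": "0 0 -0.001 0 0 0; 0 0 -0.001 0 0 0; 0 0 -0.001 0 0 0; 0 0 -0.001 0 0 0; 0 0 -0.001 0 0 0; 0 0 -0.001 0 0 0; 0 0 -0.001 0 0 0; 0 0 -0.001 0 0 0"}}

```text
time_s: 5.0
eef_pos: [639.5, -88.4, 49.5]
ee_rot: [0.0, 0.923, 0.384, 0.0]
wrist_force: [-2.2, 0.6, 4.6]
width: 0.006
grasp_force: 2.1
```

Request:
{"fn": "servo_tool", "kwargs": {"plan": "0 0 -0.001 0 0 0; 0 0 -0.001 0 0 0; 0 0 -0.001 0 0 0; 0 0 0 0 0 0; 0 0 0 0 0 0; 0 0 0 0 0 0; 0 0 0 0 0 0; 0 0 0 0 0 0"}}

```text
time_s: 5.8
eef_pos: [639.5, -88.4, 46.6]
ee_rot: [0.0, 0.923, 0.384, 0.0]
wrist_force: [-0.5, -0.1, 2.7]
width: 0.004
grasp_force: 1.6
```

Request:
{"fn": "servo_tool", "kwargs": {"plan": "0 0 -0.0005 0 0 0; 0 0 -0.0005 0 0 0; 0 0 -0.0005 0 0 0; 0 0 -0.0005 0 0 0; 0 0 -0.0005 0 0 0; 0 0 0 0 0 0; 0 0 0 0 0 0; 0 0 0 0 0 0"}}

```text
time_s: 6.6
eef_pos: [639.5, -88.4, 44.2]
ee_rot: [0.0, 0.923, 0.384, 0.0]
wrist_force: [-0.2, 0.2, 5.1]
width: 0.003
grasp_force: 2.7
```

Request:
{"fn": "servo_tool", "kwargs": {"plan": "0 0 -0.0005 0 0 0; 0 0 -0.0005 0 0 0; 0 0 -0.0005 0 0 0; 0 0 0 0 0 0; 0 0 0 0 0 0; 0 0 0 0 0 0; 0 0 0 0 0 0; 0 0 0 0 0 0"}}

```text
time_s: 7.4
eef_pos: [639.5, -88.5, 43.2]
ee_rot: [0.0, 0.923, 0.384, 0.0]
wrist_force: [-2.5, 0.3, 9.2]
width: 0.003
grasp_force: 4.7
```

The force is now climbing at about 4 N/mm, so the magnet is on its stop and the pad is compressing. I'll press slightly further and hold.

Request:
{"fn": "servo_tool", "kwargs": {"plan": "0 0 -0.0005 0 0 0; 0 0 0 0 0 0; 0 0 0 0 0 0; 0 0 0 0 0 0; 0 0 0 0 0 0; 0 0 0 0 0 0; 0 0 0 0 0 0; 0 0 0 0 0 0"}}

```text
time_s: 8.2
eef_pos: [639.6, -88.4, 42.8]
ee_rot: [0.0, 0.923, 0.384, 0.0]
wrist_force: [-3.0, 0.8, 10.7]
width: 0.006
grasp_force: 5.4
```

Request:
{"fn": "servo_tool", "kwargs": {"plan": "0 0 0 0 0 0; 0 0 0 0 0 0; 0 0 0 0 0 0; 0 0 0 0 0 0; 0 0 0 0 0 0; 0 0 0 0 0 0; 0 0 0 0 0 0; 0 0 0 0 0 0"}}

```text
time_s: 9.0
eef_pos: [639.6, -88.4, 42.8]
ee_rot: [0.0, 0.923, 0.384, 0.0]
wrist_force: [-2.7, 1.2, 10.1]
width: 0.005
grasp_force: 5.4
```

Request:
{"fn": "servo_tool", "kwargs": {"plan": "0 0 0 0 0 0; 0 0 0 0 0 0; 0 0 0 0 0 0; 0 0 0 0 0 0; 0 0 0 0 0 0; 0 0 0 0 0 0; 0 0 0 0 0 0; 0 0 0 0 0 0"}}

```text
time_s: 9.8
eef_pos: [639.5, -88.4, 42.8]
ee_rot: [0.0, 0.923, 0.384, 0.0]
wrist_force: [-3.0, 1.1, 10.4]
width: 0.011
grasp_force: 5.4
```

Request:
{"fn": "servo_tool", "kwargs": {"plan": "0 0 0 0 0 0; 0 0 0 0 0 0; 0 0 0 0 0 0; 0 0 0 0 0 0; 0 0 0 0 0 0; 0 0 0 0 0 0; 0 0 0 0 0 0; 0 0 0 0 0 0"}}

```text
time_s: 10.6
eef_pos: [639.6, -88.4, 42.8]
ee_rot: [0.0, 0.923, 0.384, 0.0]
wrist_force: [-3.5, 1.1, 10.9]
width: 0.0
grasp_force: 5.4
```

Request:
{"fn": "servo_tool", "kwargs": {"plan": "0 0 0 0 0 0; 0 0 0 0 0 0; 0 0 0 0 0 0; 0 0 0 0 0 0; 0 0 0 0 0 0; 0 0 0 0 0 0; 0 0 0 0 0 0; 0 0 0 0 0 0"}}

```text
time_s: 11.4
eef_pos: [639.6, -88.5, 42.8]
ee_rot: [0.0, 0.923, 0.384, 0.0]
wrist_force: [-2.4, 0.0, 10.2]
width: 0.005
grasp_force: 5.4
```

Held under about 10 N for more than 3 s. Now I'll withdraw straight up.

Request:
{"fn": "servo_tool", "kwargs": {"plan": "0 0 0.001 0 0 0; 0 0 0.001 0 0 0; 0 0 0.002 0 0 0; 0 0 0.006 0 0 0; 0 0 0.015 0 0 0; 0 0 0.02 0 0 0; 0 0 0.025 0 0 0; 0 0 0.025 0 0 0"}}

```text
time_s: 12.2
eef_pos: [639.3, -88.4, 138.8]
ee_rot: [0.0, 0.923, 0.384, 0.0]
wrist_force: [-0.1, 0.0, -0.7]
width: 0.001
grasp_force: 0.0
```

Request:
{"fn": "servo_tool", "kwargs": {"plan": "-0.01 -0.01 0.02 0 0 0; -0.02 -0.02 0.02 0 0 0; -0.025 -0.025 0.01 0 0 0; -0.025 -0.025 0 0 0 0; -0.025 -0.025 0 0 0 0; -0.02 -0.02 0 0 0 0; -0.01 -0.01 0 0 0 0; 0 0 0 0 0 0"}}

```text
time_s: 13.0
eef_pos: [503.8, -224.4, 187.8]
ee_rot: [0.0, 0.924, 0.383, 0.0]
wrist_force: [0.1, 0.8, -0.6]
width: 0.004
grasp_force: 0.0
```

```bash
python3 - <<'E'
from h import *
np.set_printoptions(precision=1,suppress=True)
s0=load('side'); 
s=cap('side'); d=cap('top')
P=full(s)
m=np.zeros((400,640),bool); m[155:225,300:410]=1
m&=(np.hypot(P[...,0]-640,P[...,1]+89)<14)
print('side',m.sum(),np.median(P[m],0))
Q=full(d)
for x,y in [(640,-89),(658.3,-14.1),(568.3,-111.8),(512.8,-58.2),(531.8,15.6),(603.6,37.4)]:
    for nm,A in (('top',Q),('side',P)):
        k=np.hypot(A[...,0]-x,A[...,1]-y)<9; print(nm,x,y,k.sum(),np.median(A[k],0) if k.any() else '')
b=cv2.resize(s['img'][120:245,220:420,::-1],(640,400),interpolation=cv2.INTER_CUBIC)
cv2.imwrite('pics/e.png',b); o=readout.observe(); print(o['eef_pos'],o['wrist_force'],o['time_s'])
E
```

```text
side 40 [644.8 -90.3  44.4]
top 640 -89 67 [640.3 -89.1  44.8]
side 640 -89 17 [641.7 -90.3  44.9]
top 658.3 -14.1 65 [658.3 -14.   45.2]
side 658.3 -14.1 25 [659.6 -14.7  44.3]
top 568.3 -111.8 68 [ 568.3 -111.4   44.9]
side 568.3 -111.8 25 [ 567.9 -112.4   44.5]
top 512.8 -58.2 69 [512.8 -58.4  44.6]
side 512.8 -58.2 26 [513.  -57.5  44.4]
top 531.8 15.6 69 [531.9  15.7  45.5]
side 531.8 15.6 31 [531.1  15.3  44.7]
top 603.6 37.4 68 [603.6  37.4  45.5]
side 603.6 37.4 31 [603.3  37.2  44.7]
[ 505.2 -223.2  187.6] [ 1.4 -0.8 -0.3] 13.1
```

View pics/e.png

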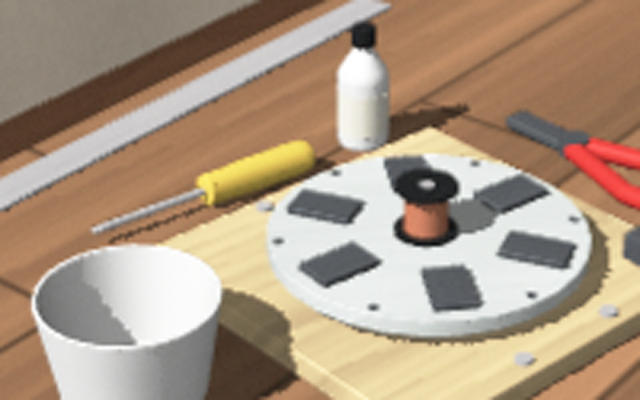

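The formerly proud magnet at (407,168) is level with the others (44.8 mm against 44.6 to 45.5 mm). The spool, bottle, screwdriver and tub are where they were.

```bash
python3 -c "
from station import bot
print(bot.job_done())"
```

```text
the job is handed in; nothing more can be done
None
```

The proud magnet is pressed home, measuring 44.8 mm against the others' 44.6–45.5 mm; I held it at about 10 N for over 3 s, withdrew clear with nothing else seen to move, and handed the job in at about 13 s (no verdict was returned).

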